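Snap the vial tray onto its bench post

TASK

Slide the grey vial tray along the bench to the thicker of the two upright steel posts and push it on, clip first, until both sprung arms have snapped past the post and the post sits fully home against the tray. Keep the tray flat on the bench (do not lift it), keep its two vials standing in their pockets, and leave everything else where it stands.

Things in the scene. Friction and masses are not known exactly. Their poses are not given: they have to be found in the camera images.
- tray: loose grey vial tray, 0.3 to 0.5 kg, 72 (x) x 96 (y) x 26 mm high, five open pockets and a solid block at the front middle, walls and floor 4 mm; origin at the centre of the underside. Plain flat outer faces: back x = -36 mm, sides y = +-48 mm. At the middle of its front (+x): a C-shaped sprung clip, two level arms 5 to 23 mm above the bench, mouth facing +x
- tray_bore (a point): centre of the clip's bore: 50 mm ahead (+x) of the tray's origin, 14 mm up; on the thick post's axis when the post sits home against the pad at the tray's front. Lips 10 mm and flared tips 25 mm ahead of it; mouth 18 mm wide between the lips, flares 46 mm over their ends. Pushing it over the post takes roughly 8 to 18 N
- clip_left (a joint): left (+y) arm of the clip, hinged about an upright axis: 0 rad sprung shut, positive when spread outward; the thick post spreads it by about 0.1 rad as it passes, then it springs back
- clip_right (a joint): right (-y) arm of the clip: same meaning
- thick_post: fixed upright steel post, 24 mm thick, 100 mm tall, in a socket flush with the bench; origin at its foot on its axis. The clip fits this one, from any side. (The bench's front edge runs along x = 0.43 m; a fume hood hangs over the bench's left half from about 0.45 m up.)
- thin_post: fixed upright steel post, 14 mm thick, 100 mm tall, same socket; origin at its foot on its axis. Not the one wanted
- vial_a: amber screw-cap vial, 23 mm wide, 45 mm tall, standing loosely in the tray's back right (-x, -y) pocket, its top 49 mm above the bench; origin at the centre of its underside
- vial_b: the same kind of vial, in the tray's front left (+x, +y) pocket
- clear_vial: bystander: clear vial with a cap, 26 mm wide, 50 mm tall, standing between the two posts; origin at the centre of its underside
- beaker: bystander: glass beaker, 61 mm wide, 76 mm tall; origin at the centre of its underside
- bottle: bystander: capped bottle, 68 mm wide, 125 mm tall; origin at the centre of its underside
- tape: bystander: roll of tape lying flat, 70 mm wide, 20 mm high; origin at the centre of its underside
- tweezers: bystander: steel forceps lying flat, 125 mm along their x, 13 mm wide, 10 mm high; origin at the centre of the underside
- dishes: bystander: stack of closed dishes, 59 mm wide, 31 mm high; origin at the centre of its underside
- bench_timer: bystander: small bench timer, 66 mm (x) by 62 mm (y), 18 mm high; origin at the centre of its underside
Mind the look-alikes: they are no part of the job. There is more than one size of the tray; the job needs the larger.

How it is judged:
At the end, for the whole second after the job is handed in: The bore is within 4 mm of the thick post's axis, both arms shut (under 0.04 rad), the tray flat (under 0.06 rad, under 6 mm up) and at rest (under 0.02 m/s), both vials standing in it (tilt under 0.4 rad, undersides below 12 mm, within 60 mm of its centre) (horizontal distance between tray_bore and thick_post below 0.004 m and value of joint each of clip_left, clip_right below 0.04 rad and angle between tray's own z axis and vertical below 0.06 rad and height (world z) of tray below 0.006 m and linear speed of tray below 0.02 m/s and angle between each of vial_a, vial_b's own z axis and vertical below 0.4 rad and height (world z) of each of vial_a, vial_b below 0.012 m and horizontal distance between each of vial_a, vial_b and tray below 0.06 m); the robot touches nothing.
It fails at once if the tray is lifted more than 15 mm off the bench (height (world z) of tray above 0.015 m).
It fails at once if a vial in the tray is tipped (0.7 rad) (angle between any of vial_a, vial_b's own z axis and vertical above 0.7 rad).
It fails at once if a bystander is moved more than 25 mm (distance of any of clear_vial, beaker, bottle, tape, tweezers, dishes, bench_timer from where it was at the start of the episode above 0.025 m).
It also fails if it takes over 54 s, if anything falls off the work surface, if the arm or the gripper's body presses on something with over 40 N, if the wrist force passes 120 N, or if a joint passes its speed limit or range.

ROBOT

A 7-joint arm with a two-finger parallel gripper is mounted at the origin on a cart in front of the work surface, level with it; the furniture and walls round the work are solid. World frame = base frame: x ahead of the robot, y to its left, z up, the work surface at z = 0. Lengths are in m, angles in rad, forces in N, time in s.
With the tool pointing down it reaches from about 0.425 to 0.925 m from the base axis. Payload 6.8 kg.
Tool frame: the origin (TCP) lies on the centre line of the jaws, within the pads' length; the fingertips stand 14 mm ahead of it and the grasp point (between the pads) lies 5 mm behind it (r.tips_ahead is the distance from the TCP to the fingertips, in m); z points along the fingers, y is the line along which they close (so a half turn about z gives the same grasp; the last joint's range is limited). The gripper opens to 85 mm and grips with 20 to 120 N. Pads are 22 mm wide; open, the fingers measure 114 mm over their backs; the gripper's body (76 mm by 85 mm) begins 54 mm behind the grasp point. The pads swing forward as they close: fully open they stand 13 mm farther back than shut.
Start: joints at [-1.24, 0.477, 0.022, 1.555, -0.011, 1.109, -0.083], TCP at [0.287, 0.611, 0.22] pointing down, gripper open.
Joint ranges: [-2.96, 2.96], [-0.34, 2.1], [-1.41, 1.46], [0.24, 2.44], [-1.37, 4.51], [0.17, 1.92], [-2.96, 2.96]. Speed limits (rad/s): [2.39, 2.39, 3.14, 3.14, 3.14, 3.14, 3.14].

INTERFACE

Orientations are given as a rotation vector (axis times angle).
In Python, from bench import r, eyes gives the robot as it stands.
- The arm moves only by the tool step_arm, never from a script. Its argument "rows" is a list of rows, each a list of 6 numbers: the shift along the world's x, y, z in units of 60 cm (1.0 is 60 cm), then the turn, a rotation vector about the world's x, y, z in units of pi rad (1.0 is pi rad). In form: [[x, y, z, rx, ry, rz], ...]. A call has 1 to 5 rows; each row is the pose to reach, as a shift and turn from the pose commanded when the call began, turning the shorter way round; what a row does not reach only later rows make up. A row lasts 1/12 s, in which the tool goes at most 41.7 mm and 7.16 degrees, less where a joint would pass 70% of its speed; a pose out of reach is approached as far as the arm can. A call with a number of a shift or a turn outside -1 to 1 is refused whole. A call with a gripper value outside its range is refused whole. "jaw" is the closure, from 0 (fully open) to 1 (shut), set as the call begins (left out, the last holds). The fingers move at their own pace and stop on an object; "squeeze" is the grip in N (left out, the last holds). Time passes only in rows, so rows that repeat a pose let the fingers close. It gives the time, the measured TCP pose, the force, the opening and the grip force at its end, in the units of the state.
- r.get_obs(): the state, without advancing time (a new reading comes with each control period).
- eyes.grab_frame(name): name is "side" or "top"; returns the picture (400x640x3 uint8, red, green, blue); there is no depth.
- eyes.camera_info(name): a dict with "mtx" (3x3 intrinsics, pixels), "extrinsics" (4x4, takes a point from camera to world coordinates). Camera axes: x right, y down, z forward; pixel columns grow to the right and rows downward; lengths in m; the calibration is good to about 2 mm. A picture is of the moment at which its call begins. camera_info takes no time and is no camera call.
- r.hand_in(): hands the job in; it is judged then, once.
The state is a dict: "clock": time; "joints": joint angles; "qvel": joint speeds; "tau": joint torques, N m; "tcp_pos": TCP position; "orientation": TCP orientation; "contact_force": force on the tool from outside, world axes, zero at the start; "moment": the same for the moment, N m; "grip_width": finger opening in m; "gripper_force": force on a finger pad.
Only numpy, scipy, OpenCV 4.12 (cv2) and the standard library are available. Lean on these libraries where they do the work, as an engineer would, in place of code of your own. Each camera call takes 0.05 s, during which the arm holds its last target. There are 200 camera calls.

## Working session

There is one attempt and no reset: what is moved stays moved. The work goes in short steps, Python scripts to look and compute and a tool call to move; the robot and the scene stay as the last step left them, time stands still between calls to the robot, and variables do not carry over. Pictures are saved under pics/ and viewed, at most 10 in all, crops included, and the job is handed in when it is done.

Besides the shell and the picture viewer there is one more tool, called after "Call:" as name(argument=value, ...) on one line, values as JSON. step_arm: Moves the arm, as the interface text tells. Shifts and turns lie within -1 to 1; 1 stands for 60 cm of shift or pi rad of turn. Its arguments: {"type":"object","properties":{"rows":{"type":"array"},"jaw":{"type":"number"},"squeeze":{"type":"number"}},"required":["rows"]}

```bash
mkdir -p pics
python3 - <<'E'
from bench import r, eyes
import cv2
for n in("top","side"):
    cv2.imwrite(f"pics/{n}0.png",eyes.grab_frame(n)[:,:,::-1]); c=eyes.camera_info(n);print(c["mtx"],c["extrinsics"])
print(r.get_obs())
E
```

```text
[[405.07199229   0.         318.10305752]
 [  0.         405.07199229 204.99095484]
 [  0.           0.           1.        ]] [[ 0.01903254 -0.99836588  0.05388253  0.51680839]
 [-0.99963997 -0.01798203  0.01991439 -0.15639092]
 [-0.01891293 -0.05424215 -0.99834868  1.27335888]
 [ 0.          0.          0.          1.        ]]
[[392.08057435   0.         318.21643107]
 [  0.         392.08057435 196.98113171]
 [  0.           0.           1.        ]] [[ 0.99914992  0.03804384 -0.01587754  0.63059783]
 [ 0.03151581 -0.45664219  0.88909204 -1.27886018]
 [ 0.02657412 -0.88883664 -0.457453    0.64801011]
 [ 0.          0.          0.          1.        ]]
{'clock': 0.1, 'joints': array([-1.24010481,  0.47770269,  0.02234317,  1.55632242, -0.01150286,
        1.10928496, -0.08311464]), 'qvel': array([ 0.00029929, -0.00139868, -0.00078742, -0.00327612,  0.00029326,
       -0.000749  ,  0.00100964]), 'tau': array([ 4.12962225e-03, -5.97765183e+01,  1.61336862e+00, -2.81953025e+01,
        1.27505607e-02,  5.02859009e-03,  9.31704420e-06]), 'tcp_pos': array([0.28655397, 0.61056874, 0.21884557]), 'orientation': array([-6.83678381e-01, -3.06605644e+00,  2.46870542e-03]), 'contact_force': array([ 0.49312339, -0.01408211, -0.52463092]), 'moment': array([ 0.01326763, -0.00976584, -0.00966905]), 'gripper_force': 0.0, 'grip_width': 0.08506462449795726}
```

View pics/top0.png

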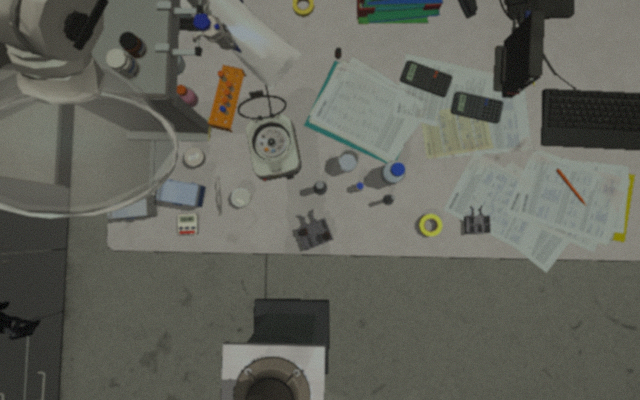

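View pics/side0.png

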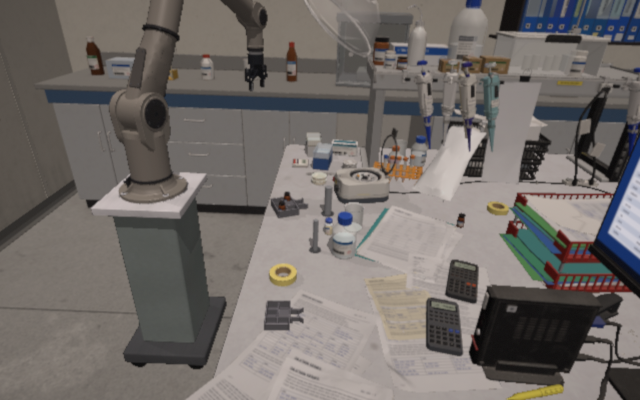

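Candidates: trays at top (312,232), which holds vials, and (477,221), which is empty and smaller. Posts are at (320,187) and (388,200). The large tray and the left post look right, so I'll check them in a close crop.

Run:
```python
import cv2,numpy as np
t=cv2.imread("pics/top0.png");s=cv2.imread("pics/side0.png")
a=cv2.resize(t[165:260,270:410],None,fx=5.6,fy=5.6,interpolation=cv2.INTER_CUBIC)
cv2.imwrite("pics/c0.png",a)
b=cv2.resize(s[170:270,260:380],None,fx=6,fy=6,interpolation=cv2.INTER_CUBIC)
cv2.imwrite("pics/c1.png",b)
```

```text
(no output)
```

View pics/c0.png

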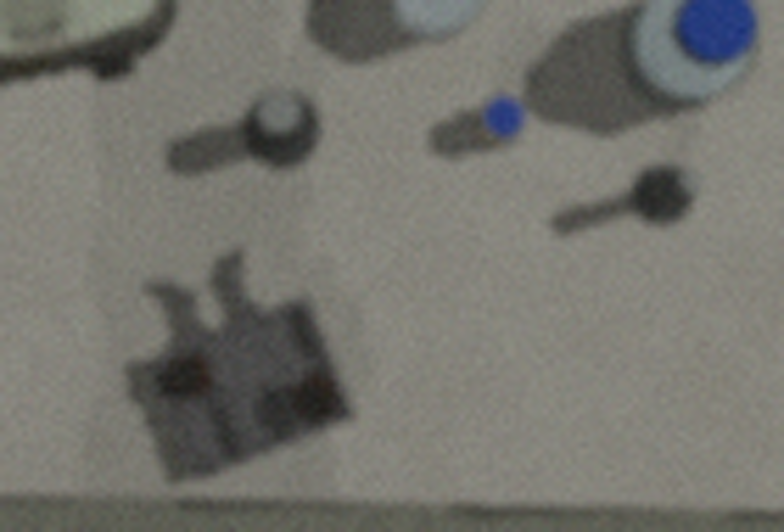

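View pics/c1.png

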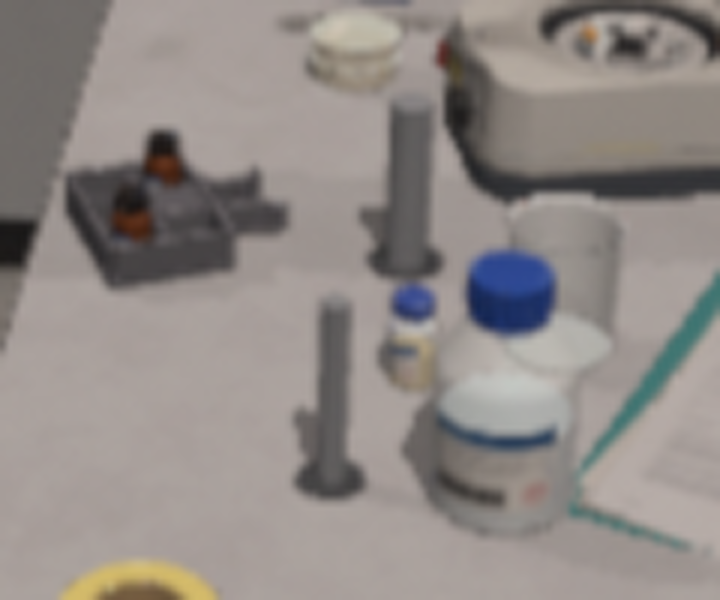

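```bash
cat > h.py <<'E'
import numpy as np
from bench import r, eyes
def px2w(n,u,v,z):
    c=eyes.camera_info(n);K=np.array(c["mtx"]);T=np.array(c["extrinsics"])
    d=T[:3,:3]@np.linalg.solve(K,[u,v,1]);o=T[:3,3]
    return o+d*(z-o[2])/d[2]
def w2px(n,p):
    c=eyes.camera_info(n);K=np.array(c["mtx"]);T=np.array(c["extrinsics"])
    q=K@(T[:3,:3].T@(np.array(p)-T[:3,3]));return q[:2]/q[2]
E
python3 - <<'E'
from h import *
C=lambda u,v,z:px2w("top",270+(u+.5)/5.6-.5,165+(v+.5)/5.6-.5,z)[:2].round(4)
S=lambda u,v,z:px2w("side",260+(u+.5)/6-.5,170+(v+.5)/6-.5,z)[:2].round(4)
print("post top",C(277,112,.1),"foot",C(282,128,0),"side foot",S(406,262,0), S(411,103,.1))
P=np.array([C(u,v,.026) for u,v in((130,368),(175,478),(350,412),(305,300))]);print("corners",P,P.mean(0))
f=(P[0]+P[3]-P[1]-P[2]);l=P[0]+P[1]-P[2]-P[3];print(np.linalg.norm(f)/2,np.linalg.norm(l)/2,np.degrees(np.arctan2(f[1],f[0])),np.degrees(np.arctan2(-l[0],l[1])))
print("tips",C(148,288,.02),C(237,255,.02))
for n,a in dict(thin=(388,200),clear=(360,187),beaker=(347,160),bottle=(395,172)).items(): print(n,px2w("top",*a,.05)[:2].round(3))
print("side corners",[S(u,v,.026) for u,v in ((68,178),(112,258),(232,238),(190,165))])
E
```

```text
post top [ 0.6396 -0.1346] foot [ 0.6411 -0.1358] side foot [ 0.642  -0.1358] [ 0.6411 -0.1391]
corners [[ 0.5047 -0.0551]
 [ 0.4451 -0.0812]
 [ 0.483  -0.1764]
 [ 0.5439 -0.1506]] [ 0.494175 -0.115825]
0.0656008002999963 0.1028480675559828 23.301805377101292 22.01348100683343
tips [ 0.549  -0.0636] [ 0.5682 -0.1125]
thin [ 0.602 -0.343]
clear [ 0.64  -0.258]
beaker [ 0.721 -0.217]
bottle [ 0.687 -0.363]
side corners [array([ 0.4487, -0.1002]), array([ 0.4847, -0.1897]), array([ 0.5468, -0.1627]), array([ 0.5161, -0.0785])]
```

The top view shows the large tray with both amber vials, with its clip facing up and right at about 22°. The thick post is at (320,187) and the clear vial sits between the posts. Plan: keep the yaw and push with two fingers on the tray's left side by about 75 mm. Then push on its back by about 78 mm.

Call:
step_arm(rows=[[0.1,-0.36,0,0,0,-0.118],[0.1,-0.36,0,0,0,-0.118],[0.1,-0.36,0,0,0,-0.118],[0.1,-0.36,0,0,0,-0.118],[0.1,-0.36,0,0,0,-0.118]], jaw=0.58)

```text
clock: 0.52
tcp_pos: [0.3425, 0.4081, 0.2192]
orientation: [-1.238, -2.887, 0.001]
contact_force: [0.4, -0.1, 0.7]
grip_width: 0.0361
gripper_force: 0.0
```

Call:
step_arm(rows=[[0.1,-0.36,0,0,0,-0.118],[0.1,-0.36,0,0,0,-0.118],[0.1,-0.36,0,0,0,-0.118],[0.1,-0.36,0,0,0,-0.118],[0.1,-0.36,0,0,0,-0.118]])

```text
clock: 0.93
tcp_pos: [0.3981, 0.2075, 0.2196]
orientation: [-1.748, -2.61, 0.0]
contact_force: [1.3, 0.1, 0.3]
grip_width: 0.0359
gripper_force: 0.0
```

Run:
```python
from h import *
o=r.get_obs();print(o["clock"],o["tcp_pos"],o["orientation"],o["joints"].round(2),o["grip_width"],r.tips_ahead)
# wireframe check of the tray hypothesis
import cv2
def fit(img,n,c,th):
    R=np.array([[np.cos(th),-np.sin(th)],[np.sin(th),np.cos(th)]])
    for z in(0,.026):
        q=np.array([w2px(n,[*(R@p+c),z]) for p in np.array([[36,48],[-36,48],[-36,-48],[36,-48]])/1e3])
        cv2.polylines(img,[np.int32((q-o0+.5)*6)],True,(0,255,0) if z else (0,0,255),1)
out=[]
for n,o0 in(("top",np.array([280,180])),("side",np.array([260,180]))):
    i=cv2.imread(f"pics/{n}0.png")[o0[1]:o0[1]+80,o0[0]:o0[0]+65];i=cv2.resize(i,None,fx=6,fy=6,interpolation=2)
    fit(i,n,np.array([.494,-.116]),np.radians(22.5));out.append(i)
cv2.imwrite("pics/w0.png",np.hstack(out))
```

```text
0.9333 [0.39813884 0.20748556 0.21958066] [-1.74845160e+00 -2.60977164e+00  4.72723286e-05] [-0.91  0.09  0.32  2.09 -0.04  0.96 -0.19] 0.03594515945582576 0.014
```

View pics/w0.png

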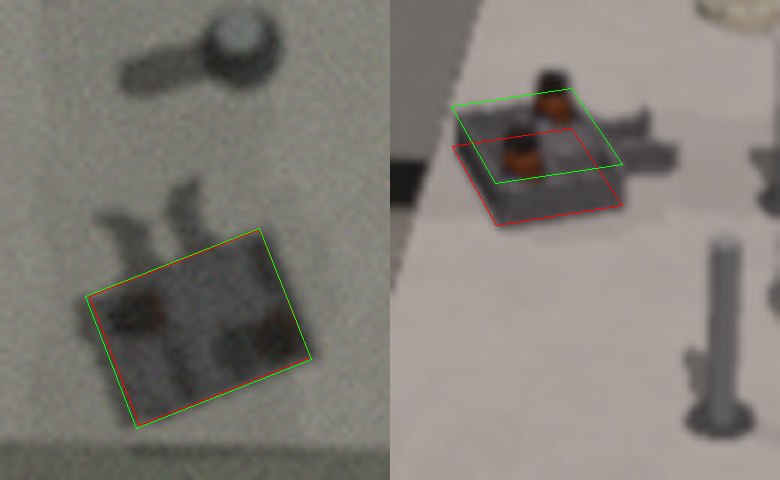

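The wireframe for centre (0.494,-0.116) and yaw 22.5° fits both views. The tool yaw is already 22.4°, so I'll go to the left side of the tray.

Call:
step_arm(rows=[[0.107,-0.409,-0.1,0,0,0],[0.107,-0.409,-0.1,0,0,0],[0.107,-0.409,-0.1,0,0,0],[0.107,-0.409,-0.1,0,0,0],[0.107,-0.409,-0.1,0,0,0]])

```text
clock: 1.35
tcp_pos: [0.4495, 0.0116, 0.1715]
orientation: [1.748, 2.61, 0.001]
contact_force: [1.0, 1.1, 0.5]
grip_width: 0.0358
gripper_force: 0.0
```

Call:
step_arm(rows=[[0.018,-0.069,-0.04,0,0,0],[0.018,-0.069,-0.1,0,0,0],[0.018,-0.069,-0.17,0,0,0],[0.018,-0.069,-0.2,0,0,0],[0.018,-0.069,-0.2,0,0,0]])

```text
clock: 1.77
tcp_pos: [0.4569, -0.0285, 0.0481]
orientation: [-1.746, -2.605, 0.009]
contact_force: [-0.5, 0.9, 0.1]
grip_width: 0.0355
gripper_force: 0.0
```

Call:
step_arm(rows=[[0,0,0,0,0,0],[0,0,0,0,0,0]])

```text
clock: 1.93
tcp_pos: [0.4614, -0.0279, 0.0529]
orientation: [1.747, 2.609, 0.002]
contact_force: [-0.7, -0.1, 0.3]
grip_width: 0.0358
gripper_force: 0.0
```

Call:
step_arm(rows=[[0,0,-0.058,0,0,0],[0,0,-0.058,0,0,0],[0.006,-0.015,-0.058,0,0,0],[0.011,-0.027,-0.058,0,0,0],[0.016,-0.0385,-0.058,0,0,0]])

```text
clock: 2.35
tcp_pos: [0.4717, -0.0522, 0.0189]
orientation: [1.747, 2.608, 0.003]
contact_force: [0.5, 0.1, 0.2]
grip_width: 0.0359
gripper_force: 0.0
```

Call:
step_arm(rows=[[0.005,-0.012,0,0,0,0],[0.009,-0.021,0,0,0,0],[0.013,-0.031,0,0,0,0],[0.018,-0.043,0,0,0,0],[0.023,-0.056,0,0,0,0]])

```text
clock: 2.77
tcp_pos: [0.4841, -0.0843, 0.0171]
orientation: [-1.746, -2.61, -0.001]
contact_force: [-0.7, 3.7, 2.2]
grip_width: 0.0361
gripper_force: 1.9
```

Call:
step_arm(rows=[[0.005,-0.012,0,0,0,0],[0.01,-0.024,0,0,0,0],[0.015,-0.036,0,0,0,0],[0.019,-0.046,0,0,0,0],[0.022,-0.053,0,0,0,0]])

```text
clock: 3.18
tcp_pos: [0.4975, -0.1175, 0.017]
orientation: [1.749, 2.609, -0.0]
contact_force: [0.5, 2.4, 1.2]
grip_width: 0.0358
gripper_force: 1.6
```

Run:
```python
from h import *
import cv2
o=r.get_obs();print(o["clock"],o["tcp_pos"],o["contact_force"])
out=[]
for n,o0 in(("top",np.array([280,170])),("side",np.array([255,160]))):
    f=eyes.grab_frame(n)[:,:,::-1];cv2.imwrite(f"pics/{n}1.png",f)
    i=cv2.resize(f[o0[1]:o0[1]+90,o0[0]:o0[0]+78],None,fx=5,fy=5,interpolation=2);out.append(i)
cv2.imwrite("pics/w1.png",np.hstack(out))
```

```text
3.1833 [ 0.49746734 -0.11747918  0.01696165] [0.54613513 2.41779675 1.18288057]
```

View pics/w1.png

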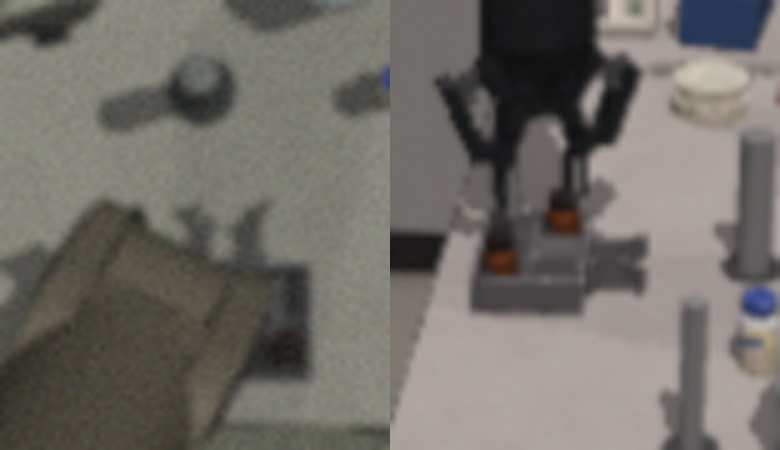

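Run:
```python
from h import *
C=lambda u,v,z:px2w("top",280+(u+.5)/5-.5,170+(v+.5)/5-.5,z)[:2].round(4)
S=lambda u,v,z:px2w("side",255+(u-390+.5)/5-.5,160+(v+.5)/5-.5,z)[:2].round(4)
print("FR,BR",C(308,266,.026),C(312,380,.026),"tips",C(180,212,.02),C(268,208,.02))
print("side FR,BR bottom",S(582,314,0),S(472,306,0),"tips",S(645,243,.023),S(645,272,.023))
```

```text
FR,BR [ 0.5306 -0.2035] [ 0.4608 -0.2071] tips [ 0.5626 -0.1241] [ 0.5661 -0.1785]
side FR,BR bottom [ 0.5332 -0.2037] [ 0.462  -0.1991] tips [ 0.57   -0.1483] [ 0.5723 -0.1867]
```

Run:
```python
from h import *
import cv2
p=np.array([.4975,-.1175]);ex=np.array([.924,.383]);ey=np.array([-.383,.924])
i=cv2.imread("pics/side1.png");o0=np.array([265,180])
im=cv2.resize(i[180:230,265:320],None,fx=12,fy=12,interpolation=2)
for s in(18,28,-18,-28):
  for w in (11,-11):
    q=p+s*ex/1e3+w*ey/1e3
    a,b=[(int((x[0]-265+.5)*12),int((x[1]-180+.5)*12)) for x in (w2px("side",[*q,.007]),w2px("side",[*q,.06]))]
    cv2.line(im,a,b,(0,255,0) if s>0 else (0,0,255),1)
cv2.imwrite("pics/w2.png",im)
```

```text
(no output)
```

View pics/w2.png

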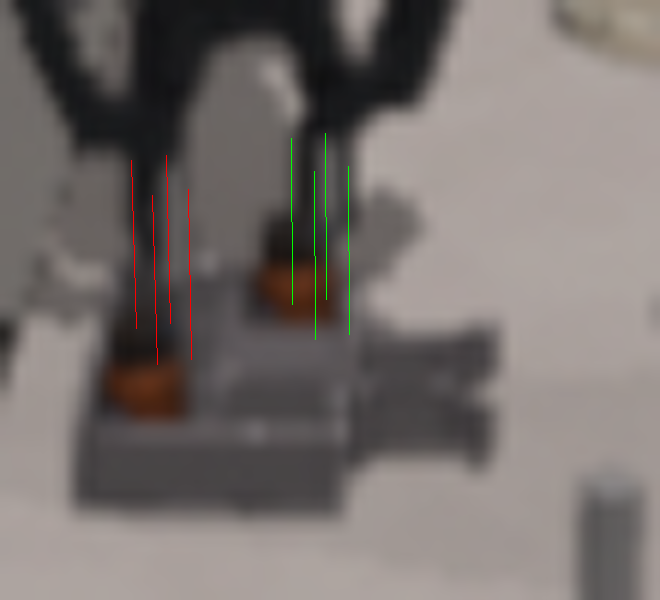

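The tray has yawed to about 0° and the fingers' place relative to it is unclear. I'll lift straight up, turn and look again without the arm in the way.

Call:
step_arm(rows=[[0,0,0.02,0,0,0],[0,0,0.06,0,0,0],[0,0,0.12,0,0,0.04],[0,0.03,0.15,0,0,0.08],[0,0.09,0.15,0,0,0.12]])

```text
clock: 3.7
tcp_pos: [0.4994, -0.0671, 0.1117]
orientation: [1.231, 2.881, 0.001]
contact_force: [1.1, 0.9, 0.2]
grip_width: 0.0362
gripper_force: 0.0
```

Call:
step_arm(rows=[[-0.03,0.06,0,0,0,0.04],[-0.06,0.12,0,0,0,0.08],[-0.08,0.18,0,0,0,0.12],[-0.09,0.22,0,0,0,0.16],[-0.09,0.24,0,0,0,0.2]])

```text
clock: 4.12
tcp_pos: [0.4409, 0.0846, 0.1075]
orientation: [-0.266, -3.13, -0.0]
contact_force: [-1.0, -0.2, 0.3]
grip_width: 0.0359
gripper_force: 0.0
```

Run:
```python
from h import *
import cv2
o=r.get_obs();print(o["clock"],o["tcp_pos"],o["orientation"],o["joints"].round(2))
out=[]
for n,o0 in(("top",np.array([280,175])),("side",np.array([255,165]))):
    f=np.mean([eyes.grab_frame(n)[:,:,::-1] for _ in range(4)],0).astype(np.uint8);cv2.imwrite(f"pics/{n}2.png",f)
    i=cv2.resize(f[o0[1]:o0[1]+85,o0[0]:o0[0]+66],None,fx=6,fy=6,interpolation=2);out.append(i)
cv2.imwrite("pics/w3.png",np.hstack(out))
```

```text
4.1167 [0.44087479 0.08464012 0.10750229] [-2.65890655e-01 -3.12961313e+00 -4.53370821e-04] [-0.48  0.27  0.17  2.19 -0.07  0.69  1.15]
```

View pics/w3.png

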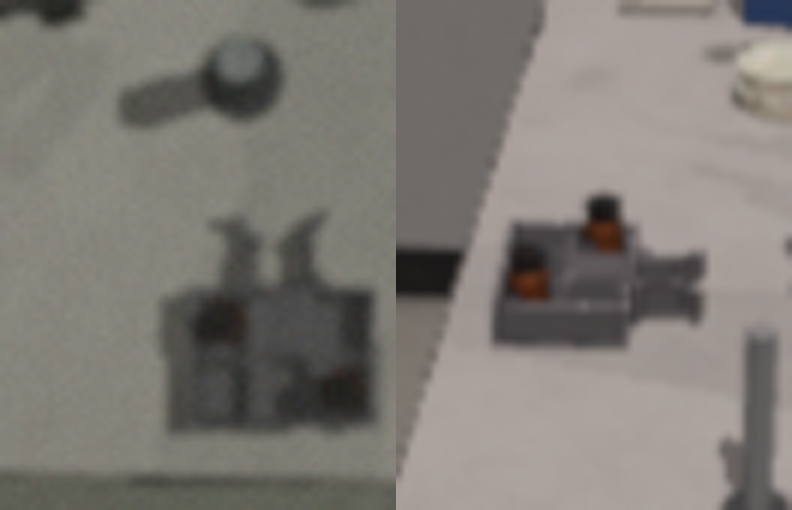

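Run:
```python
from h import *
import cv2
C=lambda u,v,z:px2w("top",280+(u+.5)/6-.5,175+(v+.5)/6-.5,z)[:2]
P=np.array([C(u,v,.02) for u,v in((165,295),(373,288),(373,425),(170,432))])
t=[C(212,216,.02),C(325,212,.02)]
print(P.round(4),P.mean(0),"tips",t,np.mean(t,0))
print("post",C(241,80,0),C(239,60,.1))
# segmentation
f=cv2.imread("pics/top2.png").astype(int);g=f.sum(2)/3
m=(g[205:252,300:350]<100).astype(np.uint8);n,l,s,c=cv2.connectedComponentsWithStats(m);print(g[205:252,300:350].min(),np.percentile(g[205:252,300:350],[20,50,80]),s)
k=1+s[1:,4].argmax();ys,xs=np.nonzero(l==k)
W=np.array([px2w("top",x+300,y+205,.02)[:2] for x,y in zip(xs,ys)])
body=W[W[:,0]<W[:,0].min()+.07];print(cv2.minAreaRect((body*1000).astype(np.float32)),body.mean(0))
clip=W[W[:,0]>W[:,0].min()+.082];print("clip mean",clip.mean(0),len(clip))
```

```text
[[ 0.5257 -0.0984]
 [ 0.5314 -0.2055]
 [ 0.4611 -0.2066]
 [ 0.4555 -0.1024]] [ 0.49342576 -0.15321846] tips [array([ 0.56693213, -0.12185023]), array([ 0.57006184, -0.18010807])] [ 0.56849698 -0.15097915]
post [ 0.63957866 -0.13516099] [ 0.63965287 -0.13567538]
30.0 [ 69.33333333 118.66666667 127.66666667] [[   0    0   50   47 1368]
 [   7    6   36   37  982]]
((489.0523376464844, -152.9329833984375), (67.70813751220703, 108.13937377929688), 1.085421085357666) [ 0.49087377 -0.15341727]
clip mean [ 0.55096493 -0.15167843] 108
```

The unobstructed view puts the tray centre at (0.4935,-0.153) with yaw about 2°, and both vials are standing. From here I'll push on the back with wide fingers at heading 7°, which points straight at the post.

Call:
step_arm(rows=[[-0.032,-0.411,0,0,0,0.094],[-0.032,-0.411,0,0,0,0.094],[-0.032,-0.411,0,0,0,0.094],[-0.032,-0.411,0,0,0,0.094],[-0.032,-0.411,0,0,0,0.094]], jaw=0.32)

```text
clock: 4.93
tcp_pos: [0.427, -0.1181, 0.1071]
orientation: [-0.178, 3.136, -0.0]
contact_force: [0.6, -0.1, 0.2]
grip_width: 0.058
gripper_force: 0.0
```

Call:
step_arm(rows=[[0,-0.06,0,0,0,0],[0,-0.06,0,0,0,0],[0,-0.06,0,0,0,0]])

```text
clock: 5.18
tcp_pos: [0.4271, -0.1545, 0.107]
orientation: [0.169, -3.137, 0.001]
contact_force: [0.4, 0.5, -0.3]
grip_width: 0.0581
gripper_force: 0.0
```

Call:
step_arm(rows=[[-0.009,-0.01,-0.05,0,0,0.003],[-0.009,-0.01,-0.1,0,0,0.003],[-0.009,-0.01,-0.148,0,0,0.003],[-0.009,-0.01,-0.148,0,0,0.003]])

```text
clock: 5.52
tcp_pos: [0.4191, -0.1554, 0.0142]
orientation: [0.197, -3.127, -0.004]
contact_force: [-0.4, 0.5, 0.0]
grip_width: 0.0583
gripper_force: 0.0
```

Run:
```python
from h import *
import cv2
o=r.get_obs();p=o["tcp_pos"];print(o["clock"],p,o["orientation"],o["contact_force"],r.tips_ahead)
f=np.mean([eyes.grab_frame("side")[:,:,::-1] for _ in range(3)],0).astype(np.uint8)
im=cv2.resize(f[175:245,255:320],None,fx=8,fy=8,interpolation=2)
j=np.array([-np.sin(np.radians(7)),np.cos(np.radians(7)),0]);h=np.array([j[1],-j[0],0])
for s in(29,38,-29,-38):
  for w in (11,-11):
    q=p+s*j/1e3+w*h/1e3
    a,b=[tuple(int(v) for v in (w2px("side",[q[0],q[1],z])-[255,175]+.5)*8) for z in(p[2]-.014,.06)]
    cv2.line(im,a,b,(0,255,0) if s>0 else (0,0,255),1)
cv2.imwrite("pics/w4.png",im)
```

```text
5.5167 [ 0.41909793 -0.15539419  0.01424375] [ 0.19662964 -3.12740762 -0.0039981 ] [-0.42791593  0.53489713  0.00340795] 0.014
```

View pics/w4.png

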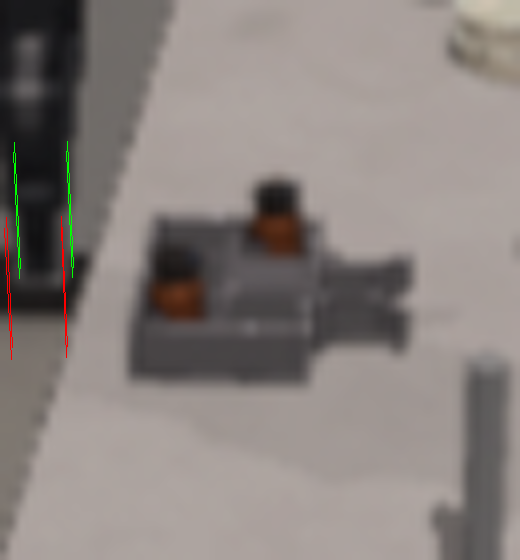

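Seen from the side, the near fingertip ends at about v=285, against a predicted 355. So the tips are higher than I assumed, which explains why they passed over the tray wall earlier and pushed on vial_b. I'll find the tip height by touching the bench gently.

Call:
step_arm(rows=[[0.015,0,0,0,0,0],[0.03,0,0,0,0,0],[0.03,0,0,0,0,0],[0.03,0,0,0,0,0]])

```text
clock: 6.0
tcp_pos: [0.4422, -0.1574, 0.0192]
orientation: [-0.196, 3.133, -0.001]
contact_force: [-0.5, 0.1, -0.2]
grip_width: 0.0581
gripper_force: 0.0
```

Call:
step_arm(rows=[[0,0,-0.005,0,0,0],[0,0,-0.01,0,0,0],[0,0,-0.01,0,0,0]])

```text
clock: 6.25
tcp_pos: [0.4396, -0.1573, 0.0116]
orientation: [0.195, -3.134, -0.001]
contact_force: [-1.4, -0.8, 0.2]
grip_width: 0.0578
gripper_force: 0.0
```

Call:
step_arm(rows=[[0,0,-0.005,0,0,0],[0,0,-0.007,0,0,0],[0,0,-0.007,0,0,0]])

```text
clock: 6.5
tcp_pos: [0.44, -0.1574, 0.0075]
orientation: [0.195, -3.135, -0.0]
contact_force: [-0.5, -0.5, -0.2]
grip_width: 0.0581
gripper_force: 0.0
```

Call:
step_arm(rows=[[0,0,-0.004,0,0,0],[0,0,-0.004,0,0,0]])

```text
clock: 6.67
tcp_pos: [0.4402, -0.1574, 0.0052]
orientation: [0.195, -3.135, -0.0]
contact_force: [1.0, -0.6, -0.2]
grip_width: 0.0582
gripper_force: 0.0
```

Call:
step_arm(rows=[[0,0,-0.006,0,0,0],[0,0,-0.006,0,0,0]])

```text
clock: 6.83
tcp_pos: [0.4402, -0.1574, 0.0015]
orientation: [0.195, -3.135, -0.0]
contact_force: [0.4, 0.6, -0.4]
grip_width: 0.0577
gripper_force: 0.0
```

Call:
step_arm(rows=[[0,0,-0.006,0,0,0],[0,0,-0.006,0,0,0]])

```text
clock: 7.0
tcp_pos: [0.4401, -0.1573, -0.0021]
orientation: [0.196, -3.135, -0.0]
contact_force: [-0.1, 1.1, -0.6]
grip_width: 0.0584
gripper_force: 0.0
```

Run:
```python
from h import *
import cv2
f=np.mean([eyes.grab_frame("side")[:,:,::-1] for _ in range(4)],0)
cv2.imwrite("pics/side3.png",f.astype(np.uint8))
d=np.abs(f-cv2.imread("pics/side2.png")).max(2)
for v in range(186,226): print(v,''.join('#' if d[v,u]>22 else '.' for u in range(245,312)))
p=r.get_obs()["tcp_pos"]
for y in(-.19,-.125):
  for x in(.429,.451): print(x,y,[w2px("side",[x,y,z]).round(1) for z in(0,.03)])
print("bench edge",[w2px("side",[.43,y,0]).round(1) for y in(-.2,-.15,-.1)])
```

```text
186 ..............#####..######.##.....................................
187 ..............#################....................................
188 ..............################.....................................
189 ...............##############......................................
190 ...............############........................................
191 ...............####..#####.........................................
192 ...............####..#######.......................................
193 ...............#############.......................................
194 ...............############........................................
195 ...............############........................................
196 ...............#############.......................................
197 ...............#############.......................................
198 ................#############......................................
199 .................############......................................
200 .................############......................................
201 ................
[... 1398 characters left out ...]
.....................
221 ...................................................................
222 ...................................................................
223 ...................................................................
224 ...................................................................
225 ...................................................................
0.429 -0.19 [array([261.2, 219. ]), array([260.8, 210.9])]
0.451 -0.19 [array([268. , 219.2]), array([267.7, 211.1])]
0.429 -0.125 [array([264.3, 209.2]), array([264. , 201.4])]
0.451 -0.125 [array([270.8, 209.5]), array([270.5, 201.6])]
bench edge [array([261. , 220.6]), array([263.4, 212.9]), array([265.7, 205.7])]
```

The difference image shows the near fingertip now just at the bench (v≈218), with TCP z at -0.002. I'll raise 4 mm and push along heading 7°.

Call:
step_arm(rows=[[0,-0.003,0.007,0,0,0.002],[0.007,-0.003,0.007,0,0,0.002],[0.015,-0.002,0.007,0,0,0.002],[0.023,-0.001,0.007,0,0,0.002],[0.031,0,0.007,0,0,0.002]])

```text
clock: 7.62
tcp_pos: [0.459, -0.1576, 0.0025]
orientation: [0.204, -3.134, -0.0]
contact_force: [-3.3, -0.5, 0.1]
grip_width: 0.0581
gripper_force: 1.2
```

Call:
step_arm(rows=[[0.01,0.0012,0,0,0,0],[0.02,0.0025,0,0,0,0],[0.03,0.0037,0,0,0,0],[0.035,0.0043,0,0,0,0],[0.035,0.0043,0,0,0,0]])

```text
clock: 8.03
tcp_pos: [0.4817, -0.1544, 0.0026]
orientation: [-0.207, 3.133, -0.0]
contact_force: [0.2, -0.5, 0.4]
grip_width: 0.0583
gripper_force: 0.0
```

```bash
cat > look.py <<'E'
from h import *
import cv2,sys
o=r.get_obs();print(o["clock"],o["tcp_pos"],o["orientation"],o["contact_force"])
k=sys.argv[1];out=[]
for n,o0 in(("top",np.array([270,165])),("side",np.array([250,165]))):
    f=np.mean([eyes.grab_frame(n)[:,:,::-1] for _ in range(4)],0).astype(np.uint8);cv2.imwrite(f"pics/{n}{k}.png",f)
    out.append(cv2.resize(f[o0[1]:o0[1]+85,o0[0]:o0[0]+80],None,fx=5,fy=5,interpolation=2))
cv2.imwrite(f"pics/L{k}.png",np.hstack(out))
E
python3 look.py 4
python3 - <<'E'
from h import *
import cv2
for n,(u0,u1,v0,v1) in dict(top=(292,352,186,236),side=(262,345,188,228)).items():
    g=cv2.imread(f"pics/{n}4.png").mean(2);print(n,u0,np.median(g[v0:v1,u0:u1]))
    for v in range(v0,v1): print(v,''.join('#' if g[v,u]<60 else '+' if g[v,u]<95 else '.' for u in range(u0,u1)))
E
```

```text
8.0333 [ 0.48171732 -0.15442054  0.00257211] [-2.06878070e-01  3.13297159e+00 -3.34066332e-04] [ 0.19234759 -0.46061298  0.40576591]
top 292 117.5
186 .....................++#+......++#+.......................++
187 ....................++##++....++#++.....................++++
188 ...............++++++####++++++##++....................+++++
189 ............++++++++++############+....................+++++
190 .........+++++++++++++###########++....................+++++
191 ........++++++++++++++###########+.....................+++++
192 ........++++++++++++++++########+.......................++++
193 ........++++++++++++...++++##+++............................
194 ........+++++++++........++++++.............................
195 .........+++++..............................................
196 ............................................................
197 ............................................................
198 ............................................................
199 ............................................................
200 ..................................+++..
[... 5144 characters left out ...]
 .....................++++++++++++++++++++++.....................+++.........+######
221 .....................+++++++++++++..............................++++.+......+######
222 ....................................................++..........+++++.......+######
223 ....................................................+++......................+###+#
224 ....................................................+++.......................+++++
225 ....................................................+++...........................+
226 ....................................................+++............................
227 ....................................................+++.......+....................
```

Tray yaw is about 7°, the clip axis passes within about 3 mm of the post, and both vials stand. I'll keep pushing.

Call:
step_arm(rows=[[0.009,0.001,0,0,0,0],[0.02,0.002,0,0,0,0],[0.031,0.003,0,0,0,0],[0.042,0.004,0,0,0,0],[0.05,0.005,0,0,0,0]])

```text
clock: 8.85
tcp_pos: [0.5112, -0.1516, 0.0025]
orientation: [-0.206, 3.134, -0.0]
contact_force: [-1.4, -0.3, -1.7]
grip_width: 0.0579
gripper_force: 0.9
```

Call:
step_arm(rows=[[0.006,0.001,0,0,0,0],[0.012,0.0015,0,0,0,0],[0.018,0.002,0,0,0,0],[0.02,0.0025,0,0,0,0]])

```text
clock: 9.18
tcp_pos: [0.5227, -0.1503, 0.0026]
orientation: [-0.205, 3.134, -0.0]
contact_force: [-1.1, -0.4, -1.1]
grip_width: 0.0577
gripper_force: 0.9
```

```bash
cat > asc.py <<'E'
from h import *
import cv2
o=r.get_obs();print(o["clock"],o["tcp_pos"],o["contact_force"])
for n,(u0,u1,v0,v1) in dict(top=(300,345,180,216),side=(285,345,190,222)).items():
    g=np.mean([eyes.grab_frame(n) for _ in range(4)],0).mean(2)
    for v in range(v0,v1): print(v,''.join('#' if g[v,u]<60 else '+' if g[v,u]<95 else '.' for u in range(u0,u1)))
E
python3 asc.py
```

```text
9.1833 [ 0.52265756 -0.15029453  0.00255334] [-1.09441399 -0.37745043 -1.09694723]
180 .............................................
181 .............................................
182 .......................++....................
183 .......................+++...................
184 ...............++......+++...................
185 ..............+++......++++..................
186 .............++#+......+##++.................
187 ............++##++....++###+.................
188 .......+++++++###++++++###++.................
189 ....++++++++++############+..................
190 .+++++++++++++###########++..................
191 ++++++++++++++###########++..................
192 +++++++++++++++#+########++..................
193 +++++++++++++++++++######++..................
194 +++++++++..+++++++++++#++++..................
195 .+++++......++++++...++++++..................
196 ............++++++....++++++.................
197 ............++++++....+++++++................
198 .............++++++..++++++++++++++++........
199 ............+++++++++++++++++++++###++.......
200 ..........+++
[... 2162 characters left out ...]
..+#######++++++++++++++++++++++++++..............
212 .++++####++++#######++++++++++++++++++++++++++++............
213 .++++####++++#######++++++++++++++++++++++++++++........++++
214 .++++++++.+.++++.+++++++++++++++++++++++++++++++.......+++++
215 .+++++++..++++++.++++++++++++++++++++++++++++++.......++++++
216 ..++++++++++++++++++++++++++++++++.......+++.........+++++++
217 .........++++++++++++++++++++++++..........+.........+++++++
218 ..........+++++++++++++++++++++++..........++........+#+++++
219 ..........+++++++++++++++++++............+++++.......+###+++
220 ...........++++++++++++++++++............+++.........+######
221 ...........++++++.......+................++++.+......+######
```

The flares straddle the post symmetrically. I'll press on in small steps.

Call:
step_arm(rows=[[0.004,0.0005,0,0,0,0],[0.008,0.001,0,0,0,0],[0.012,0.0015,0,0,0,0],[0.012,0.0015,0,0,0,0]])

```text
clock: 9.92
tcp_pos: [0.5253, -0.1496, 0.0019]
orientation: [0.204, -3.127, -0.002]
contact_force: [-8.9, -1.5, 5.9]
grip_width: 0.0578
gripper_force: 4.6
```

Call:
step_arm(rows=[[0.004,0.0005,0,0,0,0],[0.008,0.001,0,0,0,0],[0.008,0.001,0,0,0,0]])

```text
clock: 10.17
tcp_pos: [0.5296, -0.1485, 0.0017]
orientation: [0.205, -3.126, -0.003]
contact_force: [-9.7, 1.1, 6.9]
grip_width: 0.0579
gripper_force: 4.8
```

Call:
step_arm(rows=[[0.004,0.0005,0,0,0,0],[0.008,0.001,0,0,0,0],[0.008,0.001,0,0,0,0]])

```text
clock: 10.42
tcp_pos: [0.5353, -0.1478, 0.0017]
orientation: [0.205, -3.128, -0.003]
contact_force: [-5.3, 0.6, 1.0]
grip_width: 0.058
gripper_force: 3.1
```

Call:
step_arm(rows=[[0.004,0.0005,0,0,0,0],[0.008,0.001,0,0,0,0],[0.008,0.001,0,0,0,0]])

```text
clock: 10.67
tcp_pos: [0.5435, -0.1472, 0.0023]
orientation: [0.206, -3.134, -0.001]
contact_force: [-1.7, 0.8, -0.9]
grip_width: 0.0581
gripper_force: 0.8
```

Call:
step_arm(rows=[[0.004,0.0005,0,0,0,0],[0.008,0.001,0,0,0,0],[0.008,0.001,0,0,0,0]])

```text
clock: 10.92
tcp_pos: [0.5452, -0.1469, 0.0019]
orientation: [0.205, -3.128, -0.002]
contact_force: [-9.1, 1.7, 4.5]
grip_width: 0.058
gripper_force: 4.6
```

The force dropped at the snap and is now rising against the pad. One firm confirming press, then retreat.

Call:
step_arm(rows=[[0.004,0.0005,0,0,0,0],[0.007,0.001,0,0,0,0],[0.007,0.001,0,0,0,0]])

```text
clock: 11.17
tcp_pos: [0.5452, -0.1466, 0.0013]
orientation: [0.204, -3.121, -0.004]
contact_force: [-17.6, 0.3, 11.0]
grip_width: 0.0575
gripper_force: 8.9
```

Call:
step_arm(rows=[[-0.012,-0.001,0,0,0,0],[-0.03,-0.004,0,0,0,0],[-0.06,-0.007,0,0,0,0],[-0.09,-0.011,0.03,0,0,0],[-0.11,-0.013,0.08,0,0,0]])

```text
clock: 11.58
tcp_pos: [0.4833, -0.1543, 0.0489]
orientation: [0.204, -3.13, -0.001]
contact_force: [0.8, -0.7, 0.7]
grip_width: 0.0582
gripper_force: 0.0
```

Call:
step_arm(rows=[[0,0,0.06,0,0,0],[0,0.06,0.12,0,0,0],[0,0.12,0.18,0,0,0],[0,0.18,0.18,0,0,0],[0,0.24,0.18,0,0,0]])

```text
clock: 12.0
tcp_pos: [0.4893, -0.0129, 0.1621]
orientation: [-0.2, 3.126, 0.001]
contact_force: [1.1, -0.3, 0.0]
grip_width: 0.058
gripper_force: 0.0
```

```bash
python3 look.py 5
```

```text
12.0 [ 0.4893258  -0.01289459  0.16212778] [-1.99781904e-01  3.12633759e+00  6.34844613e-04] [ 1.13975386 -0.34191921  0.03360137]
```

View pics/L5.png

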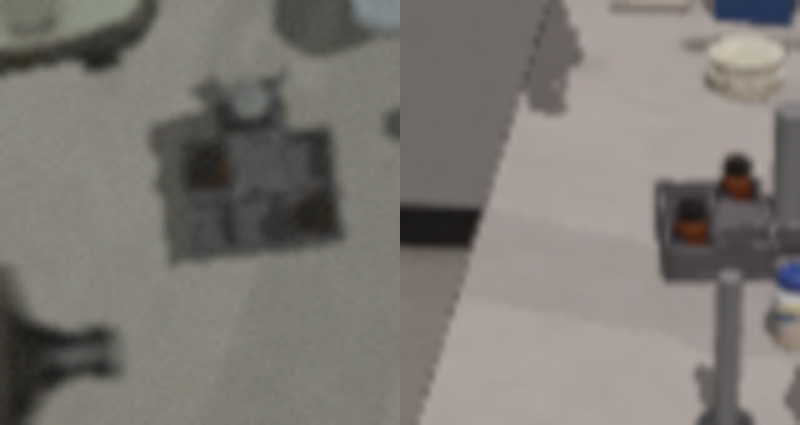

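The post sits inside the clip with the flares past it. It stalled at 17.6 N with no further travel, so it is home. Both vials are standing and the robot is clear.

```bash
python3 -c "
from bench import r
print(r.hand_in())"
```

```text
the job is handed in; nothing more can be done
None
```

I pushed the large tray onto the thick post until the clip snapped and the post sat home against the tray, with both vials standing, and handed the job in; no verdict was returned.

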